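# Open the solvent can in its drip tray

## Task

Carry the solvent can by its handle into the steel drip tray, stand it flat on the tray's floor with its cap still on, and let go of it. Then open its child-resistant cap: take the cap itself, press it down against its spring while turning it anticlockwise until it comes free, lift it off and set it down, right way up and wholly on the white tile, leaving the can standing in the tray. Don't carry the can by the cap, drop or tip anything, or disturb the cup, jar and pliers.

Things in the scene. Friction and masses are not known exactly. Their poses are not given: they have to be found in the camera images.
- can_handle (a point): Centre of the handle bar of the loose upright solvent can. The dark steel bar runs along x over the can: 56 long, 10 wide, 10 mm tall, on posts at its ends, 131 mm above the can's underside, 26 mm clear below it. The can balances about under this point. +x points to the cap's end: the cap's axis is 82.5 mm from here along +x. z up.
- can_base (a point): Centre of the can's rectangular underside, axes as can_handle; it lies 12.5 mm along +x from the point under the handle's centre. The body reaches 97.5 mm either way in x, 40 mm in y (seams 1 mm more).
- cap_mid (a point): Centre of the loose black plastic cap, half-way up, on the neck's axis. Round, ribbed, hollow below, 55 mm diameter, 32 mm tall, z up through its closed top. Locked on the can its underside is 8 mm and its top 40 mm above the can's top. Fingers may take it from any side, but the handle's end is 27 mm from its rim.
- can_neck (a point): Top centre of the can's steel neck (30 mm diameter, 26 mm tall, with three side lugs), under the cap; same axes as can_handle, 82.5 mm from it in x.
- tray_floor (a point): Centre of the inner floor of the fixed steel drip tray, 4 mm above the bench. Inside 225 mm along this point's x and 110 mm along y, walls 4 mm thick, rim 12 mm above the floor. The can fits in lengthwise with 15 mm to spare on each side, either end first.
- tile_top (a point): Centre of the top of the fixed white ceramic tile, 130 x 130 mm along this point's x and y, 6 mm thick, lying on the bench.
- can: The solvent can: flat metal tin, body 195 x 80 x 100 mm high, about 0.5 kg; origin on its underside straight below the handle's centre, axes as can_handle.
- cap: The cap as a whole, 60 g; origin at its underside's centre. Spring inside: 5 N when up; push it down at least 5 mm (10 N; it stops at 7 mm, 12 N) and, held down, turn it anticlockwise seen from above. Free after 37 degrees, stops at about 85 (aim at 60); then it lifts straight off (18 mm clears the neck). Not pressed, it turns only a few degrees.
- cup_mid (a point): Centre of a bystander: small red open plastic cup, 68 mm wide, 38 mm tall. Leave alone.
- jar_mid (a point): Centre of a bystander: lidded glass jar, 60 mm wide, 85 mm tall. Leave alone.
- pliers_mid (a point): Middle of a bystander: pliers lying flat, 165 mm long along x, 13 mm thick. Leave alone.
There are look-alikes about, which are no part of the job. Leave any blue look-alike of the can alone.

How it is judged (in metres and radians):
On the way, in this order (a step that is already met when the one before it is completed fails the run):
1. the can stands in the drip tray with its cap on, let go (x of can_base in the frame of tray_floor between -0.03 and 0.03 m and y of can_base in the frame of tray_floor between -0.03 and 0.03 m and z of can_base in the frame of tray_floor below 0.004 m and angle between can_base's own z axis and vertical below 0.06 rad and contact force between the fingers and can below 0.2 N and contact force between the fingers and cap below 0.2 N and distance between cap_mid and can_neck below 0.01 m and linear speed of can below 0.02 m/s), for 0.2 s.
2. the cap is off the neck while the can stands in the tray (x of can_base in the frame of tray_floor between -0.03 and 0.03 m and y of can_base in the frame of tray_floor between -0.03 and 0.03 m and z of can_base in the frame of tray_floor below 0.004 m and angle between can_base's own z axis and vertical below 0.06 rad and z of cap_mid in the frame of can_neck above 0.016 m), for 0.1 s.
At the end, for the whole second after the job is handed in: The can stands upright (within 0.06 rad) on the tray's floor (within 4 mm, its centre within 30 mm of the tray's in x and y), and the cap stands right way up (within 0.1 rad) on the tile's top with its centre at most 45 mm from the tile's centre along each side; both at rest (x of can_base in the frame of tray_floor between -0.03 and 0.03 m and y of can_base in the frame of tray_floor between -0.03 and 0.03 m and z of can_base in the frame of tray_floor below 0.004 m and angle between can_base's own z axis and vertical below 0.06 rad and x of cap_mid in the frame of tile_top between -0.045 and 0.045 m and y of cap_mid in the frame of tile_top between -0.045 and 0.045 m and z of cap_mid in the frame of tile_top between 0.011 and 0.019 m and angle between cap_mid's own z axis and vertical below 0.1 rad and linear speed of each of cap, can below 0.02 m/s); the robot touches nothing.
It fails at once if the can is lifted by its cap (contact force between the fingers and cap above 1 N and height (world z) of can_base above 0.03 m).
It fails at once if the can is let go more than 40 mm up (contact force between the fingers and can below 0.1 N and height (world z) of can_base above 0.04 m).
It fails at once if the cap is let go in mid-air, away from the neck and more than 40 mm above its rest (contact force between the fingers and cap below 0.1 N and height (world z) of cap_mid above 0.062 m and distance between cap_mid and can_neck above 0.05 m).
It fails at once if the can is tipped by more than about 35 degrees (angle between can_base's own z axis and vertical above 0.6 rad).
It fails at once if a bystander is moved by more than 30 mm (distance of any of cup_mid, jar_mid, pliers_mid from where it was at the start of the episode above 0.03 m).
It also fails if it takes over 58 s, if anything falls off the work surface, if the arm or the gripper's body presses on something with over 40 N, if the wrist force passes 120 N, or if a joint passes its speed limit or range.

## Robot

A 6-joint arm with a two-finger parallel gripper is mounted at the origin on the work surface. World frame = base frame: x ahead of the robot, y to its left, z up, the work surface at z = 0. Lengths are in mm, angles in rad, forces in N, time in s.
With the tool pointing down it reaches from about 275 to 750 mm from the base axis. Payload 10.2 kg.
Tool frame: the origin (TCP) lies between the finger pads; the fingertips stand 17 mm ahead of it and the grasp point (between the pads) lies 2 mm behind it (tips_ahead is the distance from the TCP to the fingertips, in mm); z points along the fingers, y is the line along which they close (so a half turn about z gives the same grasp; the last joint's range is limited). The gripper opens to 85 mm and grips with 20 to 120 N. Pads are 22 mm wide; open, the fingers measure 114 mm over their backs; the gripper's body (76 mm by 85 mm) begins 54 mm behind the grasp point. The pads swing forward as they close: fully open they stand 13 mm farther back than shut.
Start: joints at [-1.496, 0.313, 1.498, -0, 1.331, -0.223], TCP at [154.031, -501.902, 248.294] pointing down, gripper open.
Joint ranges: [-2.94, 2.94], [-0.97, 2.17], [0.19, 2.56], [-1.23, 4.37], [0.02, 3.11], [-2.88, 2.88]. Speed limits (rad/s): [2.39, 2.39, 3.01, 3.14, 3.14, 3.14].

## Interface

Orientations are given as a unit quaternion [w, x, y, z].
In Python, from rig import sense, capture, finish_job, boxes_of, tips_ahead gives the robot as it stands.
- The arm moves only by the tool drive_tool, never from a script. Its argument "commands" is text: rows parted by semicolons, each of 7 numbers parted by spaces: the shift along the world's x, y, z in units of 0.1 m (1.0 is 0.1 m), then the turn, a rotation vector about the world's x, y, z in units of pi/4 rad (1.0 is pi/4 rad), then the opening in per cent of the stroke, from 0 (shut) to 100 (fully open). A call has 1 to 20 rows; each row shifts and turns the commanded pose from where the row before left it; what a row does not reach is not made up. A row lasts 1/12 s, in which the tool goes at most 41.7 mm and 7.16 degrees, less where a joint would pass 70% of its speed; a pose out of reach is approached as far as the arm can. A call with a number of a shift or a turn outside -1 to 1 is refused whole. A call with a gripper value outside its range is refused whole. The fingers move at their own pace and stop on an object; "force" is the grip in N (left out, the last holds). Time passes only in rows, so rows that do not move let the fingers close. It gives the time, the measured TCP pose, the force, the opening and the grip force at its end, in the units of the state.
- sense(): the state, without advancing time (a new reading comes with each control period).
- capture(name): name is "scene" or "side" or "wrist"; returns a dict with "pixels" (400x640x3 uint8, blue, green, red), "fov_y" (degrees; the focal length in pixels is half the picture's height over the tangent of half this angle, whatever the lens; pixels are square), "cx", "cy" (the principal point, pixels), "position" and "attitude" of the camera in the world; the wrist camera has in their place "tool_from_camera" (4x4, takes a point from camera to tool coordinates, whose origin is the TCP and whose axes are the flange's). Camera axes: x right, y down, z forward; pixel columns grow to the right and rows downward; lengths in mm; the calibration is good to about 2 mm. The wrist camera is an equidistant fisheye: a pixel r from the principal point sees the ray r / f radians off the axis. A picture is of the moment at which its call begins: read the wrist's pose just before it. There is no depth.
- finish_job(): hands the job in; it is judged then, once.
Trained networks look in a picture, given as the dict that the camera call returned (one of the last four; its "shot" number tells which), for a name from the list of things; names that differ only in an ending like _2 or _b are one class to them, and where a whole thing is asked for, a point or a joint stands for the part that bears it (a point fixed in the world has none). Each returns a list of dicts, best first, with "confidence" (0 to 1); they miss things now and then, are a little off and sometimes report something else, mostly with a low value. They report only what shows in the picture. A call takes as long as a camera call. They do not tell look-alikes from the thing itself.
- boxes_of(picture, name): "position" ([column, row] in pixels, amid what is visible of it).
The state is a dict: "time_s": time; "joints": joint angles; "dq": joint speeds; "tau": joint torques, N m; "eef_pos": TCP position; "ee_rot": TCP orientation; "force": force on the tool from outside, world axes, zero at the start; "wrist_torque": the same for the moment, N m; "grip_width": opening from 0.0 (shut) to 1.0 (fully open); "grip_force": force on a finger pad.
Only numpy, scipy, OpenCV 4.12 (cv2) and the standard library are available. Lean on these libraries where they do the work, as an engineer would, in place of code of your own. Each camera call takes 0.05 s, during which the arm holds its last target. There are 200 camera calls.

## Working session

There is one attempt and no reset: what is moved stays moved. The work goes in short steps, Python scripts to look and compute and a tool call to move; the robot and the scene stay as the last step left them, time stands still between calls to the robot, and variables do not carry over. Pictures are saved under pics/ and viewed, at most 10 in all, crops included, and the job is handed in when it is done.

Besides the shell and the picture viewer there is one more tool, called after "Emit:" as name(argument=value, ...) on one line, values as JSON. drive_tool: Moves the arm, as the interface text tells. Shifts and turns lie within -1 to 1; 1 stands for 0.1 m of shift or pi/4 rad of turn. Its arguments: {"type":"object","properties":{"commands":{"type":"string"},"force":{"type":"number"}},"required":["commands"]}

```bash
ls; mkdir -p pics; cat > h.py <<'E'
import numpy as np, cv2
from scipy.spatial.transform import Rotation as R
from rig import sense, capture, finish_job, boxes_of, tips_ahead
def rotm(a):
    a=np.array(a,float)
    return a if a.shape==(3,3) else R.from_quat(a[[1,2,3,0]]).as_matrix()
def ray(p,uv,s=None):
    """origin, dir in world"""
    f=p["pixels"].shape[0]/2/np.tan(np.radians(p["fov_y"]/2))
    d=np.array([uv[0]-p["cx"],uv[1]-p["cy"]],float)
    if "tool_from_camera" in p:
        r=np.hypot(*d);t=r/f
        v=np.r_[d/max(r,1e-9)*np.sin(t),np.cos(t)]
        T=np.array(p["tool_from_camera"]);Q=rotm(s["ee_rot"])
        return np.array(s["eef_pos"])+Q@T[:3,3], Q@T[:3,:3]@v
    return np.array(p["position"],float), rotm(p["attitude"])@np.r_[d/f,1]
def at(p,uv,z,s=None):
    o,d=ray(p,uv,s); return o+d*(z-o[2])/d[2]
def proj(p,X,s=None):
    f=p["pixels"].shape[0]/2/np.tan(np.radians(p["fov_y"]/2))
    if "tool_from_camera" in p:
        T=np.array(p["tool_from_camera"]);Q=rotm(s["ee_rot"])
        c=T[:3,:3].T@(Q.T@(np.array(X)-np.array(s["eef_pos"]))-T[:3,3])
        r=np.hypot(c[0],c[1]);t=np.arctan2(r,c[2]);u=c[:2]/r*t*f
    else:
        c=rotm(p["attitude"]).T@(np.array(X)-np.array(p["position"]));u=c[:2]/c[2]*f
    return u+[p["cx"],p["cy"]]
E
python3 - <<'E'
from h import *
s=sense();print(s["eef_pos"],s["ee_rot"],s["grip_width"],s["force"])
ims=[]
Z=dict(can_handle=131,cap_mid=124,tray_floor=4,tile_top=6,cup_mid=19,jar_mid=42,pliers_mid=6)
for n in("scene","side","wrist"):
    p=capture(n);cv2.imwrite(f"pics/{n}0.png",p["pixels"])
    print(n,p["fov_y"],p.get("position"))
    for k,z in Z.items():
        for b in boxes_of(p,k)[:3]: print(k,np.round(b["position"]),round(b["confidence"],2),np.round(at(p,b["position"],z,s)))
    ims.append(p["pixels"])
v=np.vstack([ims[0],ims[1]]);cv2.imwrite("pics/a.png",cv2.resize(v,(480,600)))
E
```

```text
pics
[ 154.02068348 -501.66181958  247.72816751] [-6.38441242e-04  9.88932142e-01  1.48367141e-01  5.25562250e-05] 1.0012685165246202 [ 0.01979674 -0.149029   -1.3973822 ]
scene 44.18160649632985 [1563.86822057  183.30542641  740.22688209]
can_handle [456. 182.] 0.9 [430. 373. 131.]
can_handle [406. 234.] 0.67 [683. 247. 131.]
cap_mid [409. 219.] 0.94 [612. 255. 124.]
tray_floor [193. 209.] 0.97 [ 478. -323.    4.]
tile_top [304. 222.] 0.96 [492.  -9.   6.]
cup_mid [263. 281.] 0.58 [755. -54.  19.]
jar_mid [214. 263.] 0.67 [ 740. -168.   42.]
pliers_mid [376. 295.] 0.9 [745. 195.   6.]
side 45.35516721331132 [ -51.23102019  664.63057613 1087.89488016]
can_handle [268. 269.] 0.75 [469. 284. 131.]
cap_mid [243. 231.] 0.66 [604. 245. 124.]
cap_mid [320. 149.] 0.46 [ 676. -117.  124.]
tray_floor [401. 166.] 0.94 [ 521. -338.    4.]
tile_top [345. 228.] 0.93 [481. -17.   6.]
tile_top [266. 269.] 0.54 [541. 237.   6.]
cup_mid [283. 168.] 0.67 [780. -54.  19.]
jar_mid [322. 151.] 0.83 [ 725. -180.   42.]
jar_mid [265. 268.] 0.33 [526. 249.  42.]
pliers_mid [228. 213.] 0.56 [766. 182.   6.]
wrist 65.70646984690485 None
```

View pics/scene0.png

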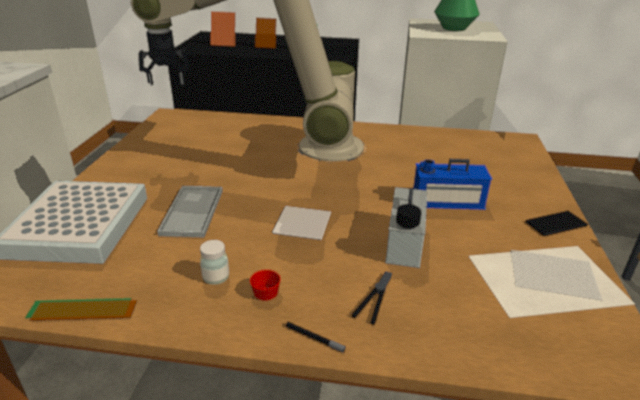

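View pics/side0.png

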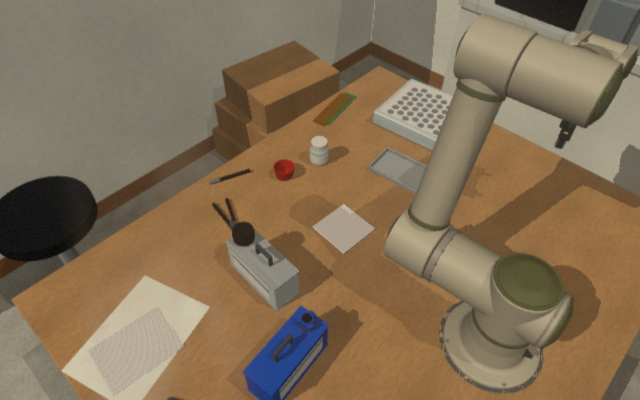

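Two cans show: silver at scene (408,225) / side (262,268), and blue at scene (452,185) / side (287,355). The silver one, with a black cap, a dark bar handle and no blue on it, fits; the blue one is the look-alike. I'll confirm in one enlarged crop, with the tray and tile beside it.

```bash
python3 - <<'E'
from h import *
a=cv2.imread("pics/side0.png")[205:315,205:315];b=cv2.imread("pics/scene0.png")
c=b[175:275,370:440];d=b[175:245,150:340]
v=np.zeros((600,800,3),np.uint8)
v[:330,:330]=cv2.resize(a,None,fx=3,fy=3,interpolation=2);v[:300,400:610]=cv2.resize(c,None,fx=3,fy=3,interpolation=2)
v[335:335+245,:665]=cv2.resize(d,None,fx=3.5,fy=3.5,interpolation=2)
cv2.imwrite("pics/crop1.png",v)
for n in("scene","side"):
    p=capture(n)
    if n=="side":
        for u in[(268,253)]:print("handle",at(p,u,131))
        print("cap top",at(p,(243,231),140))
    else:
        print("cap top",at(p,(409,212),140))
        for u in[(181,187),(221,187),(206,236),(159,233)]:print("tray",at(p,u,16).round())
        for u in[(284,206),(331,210),(323,238),(274,234)]:print("tile",at(p,u,6).round())
E
```

```text
cap top [608.9182312  253.07078856 140.        ]
tray [ 386. -392.   16.]
tray [ 367. -277.   16.]
tray [ 609. -237.   16.]
tray [ 616. -358.   16.]
tile [423. -77.   6.]
tile [421.  55.   6.]
tile [556.  52.   6.]
tile [559. -75.   6.]
handle [503.03256413 250.80565807 131.        ]
cap top [592.78932122 252.7249106  140.        ]
```

View pics/crop1.png

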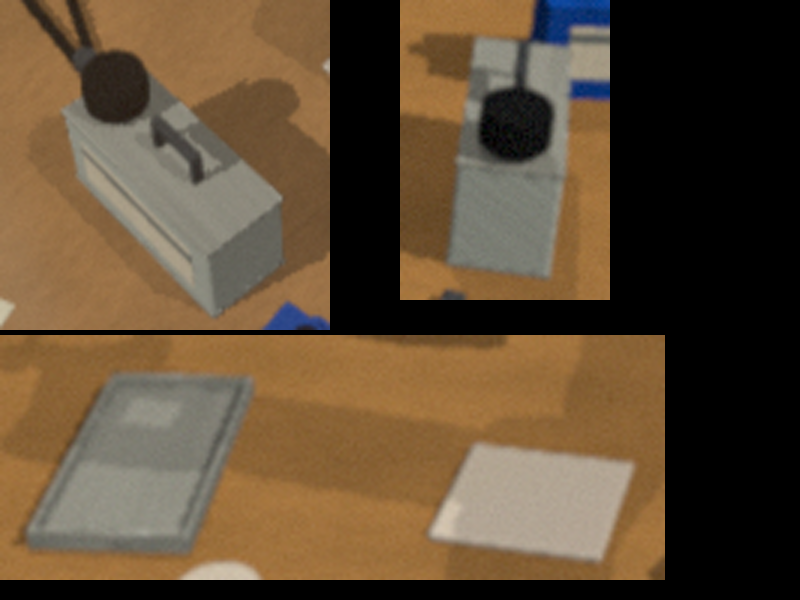

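Silver can confirmed: cap at about (600,253), handle at about (508,251), yaw near 0. The tray is at about (494,-316) with yaw near 9°, and the tile is at about (490,-11). I'll move above the can for a close look.

Emit:
drive_tool(commands=".15 .35 .04 0 0 -.07 100;.15 .35 .04 0 0 -.07 100;.15 .35 .04 0 0 -.07 100;.15 .35 .04 0 0 -.07 100;.15 .35 .04 0 0 -.07 100;.15 .35 .04 0 0 -.03 100;.15 .35 .04 0 0 0 100;.15 .35 .04 0 0 0 100;.15 .35 .04 0 0 0 100;.15 .35 .04 0 0 0 100;.15 .35 .04 0 0 0 100;.15 .35 .04 0 0 0 100;.15 .35 .04 0 0 0 100;.15 .35 .04 0 0 0 100;.15 .35 .04 0 0 0 100;.15 .35 .04 0 0 0 100;.15 .35 .04 0 0 0 100;.15 .35 .04 0 0 0 100;.15 .35 .04 0 0 0 100;.15 .35 .04 0 0 0 100")

```text
time_s: 2.97
eef_pos: [454.3, 200.3, 328.5]
ee_rot: [0.0, 1.0, -0.0, 0.0]
force: [1.2, -1.0, 0.5]
grip_width: 0.999
grip_force: 0.0
```

Emit:
drive_tool(commands=".2 .25 .0 0 0 0 100;.1 .25 .0 0 0 0 100;0 0 0 0 0 0 100;0 0 0 0 0 0 100")

```text
time_s: 3.3
eef_pos: [484.0, 248.8, 327.6]
ee_rot: [0.0, 1.0, 0.001, -0.001]
force: [-0.0, 0.8, -0.7]
grip_width: 1.002
grip_force: 0.0
```

```bash
python3 - <<'E'
from h import *
s=sense();print(s["eef_pos"],s["ee_rot"],s["time_s"],tips_ahead)
p=capture("wrist");cv2.imwrite("pics/w1.png",p["pixels"]);print(p["tool_from_camera"],p["cx"],p["cy"])
for k,z in dict(can_handle=131,cap_mid=124,tile_top=6).items():
    for b in boxes_of(p,k)[:3]: print(k,np.round(b["position"]),round(b["confidence"],2),np.round(at(p,b["position"],z,s),1))
E
```

```text
[484.01542914 248.82697493 327.6417868 ] [ 2.03883458e-04  9.99999690e-01  5.31022358e-04 -5.44296680e-04] 3.3 17.0
[[ 8.93124160e-04 -9.59745551e-01 -2.80869506e-01  7.08377381e+01]
 [ 9.99999370e-01  6.66314805e-04  9.03020521e-04  5.62308152e-01]
 [-6.79522418e-04 -2.80870136e-01  9.59745542e-01 -1.26511546e+02]
 [ 0.00000000e+00  0.00000000e+00  0.00000000e+00  1.00000000e+00]] 320.2203681194702 196.07295798016702
can_handle [256. 273.] 0.75 [362.7 325.3 131. ]
can_handle [309. 145.] 0.63 [515.9 259.5 131. ]
cap_mid [317.  69.] 0.6 [596.1 251.9 124. ]
tile_top [477. 156.] 0.92 [489.9  -2.5   6. ]
```

View pics/w1.png

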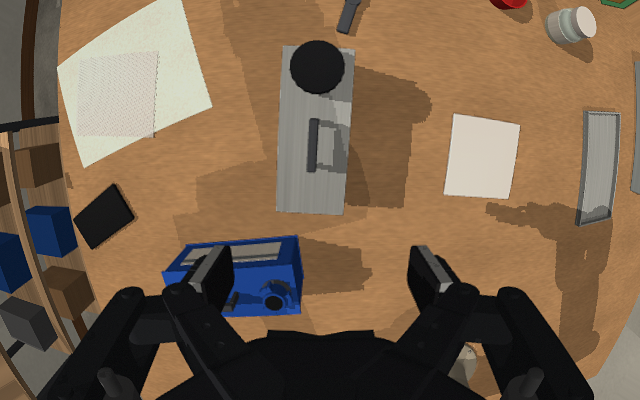

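The wrist view shows the silver can's handle bar from (315,119) to (312,170), the cap top at (317,68), the tile corners, part of the tray at the right and the blue can at (240,275).

```bash
python3 - <<'E'
from h import *
s=sense();p=capture("wrist")
A=lambda u,z:print(u,z,at(p,u,z,s).round(1))
for u in[(315,119),(312,170)]:A(u,136)
A((317,68),140)
for u in[(282,46),(354,50),(344,215),(277,210)]:A(u,100)
print("tile")
for u in[(454,113),(520,124),(510,199),(444,193)]:A(u,6)
print("tray")
for u in[(584,111),(619,113),(609,220),(577,225)]:A(u,16)
print("blue");A((297,237),100);A((302,312),0);A((165,272),100)
E
```

```text
(315, 119) 136 [543.3 251.7 136. ]
(312, 170) 136 [489.9 255.1 136. ]
(317, 68) 140 [595.6 249.6 140. ]
(282, 46) 100 [627.7 289.5 100. ]
(354, 50) 100 [622.6 208.2 100. ]
(344, 215) 100 [426.7 217.4 100. ]
(277, 210) 100 [433.2 299.2 100. ]
tile
(454, 113) 6 [555.2  42.2   6. ]
(520, 124) 6 [548.3 -87.    6. ]
(510, 199) 6 [417.8 -83.8   6. ]
(444, 193) 6 [428.3  49.3   6. ]
tray
(584, 111) 16 [ 590.1 -242.5   16. ]
(619, 113) 16 [ 603.6 -367.9   16. ]
(609, 220) 16 [ 370.4 -393.8   16. ]
(577, 225) 16 [ 364.7 -274.3   16. ]
blue
(297, 237) 100 [397.5 275.6 100. ]
(302, 312) 0 [202.1 279.7   0. ]
(165, 272) 100 [336.2 472.  100. ]
```

Handle at (516,253.7), can yaw about -3°; the box centre, bar and cap agree. Descending to grasp.

Emit:
drive_tool(commands=".16 .025 -.3 0 0 -.067 60;.16 .025 -.3 0 0 0 60;0 0 -.3 0 0 0 60;0 0 -.3 0 0 0 60;0 0 -.3 0 0 0 60;0 0 -.2 0 0 0 60;0 0 -.15 0 0 0 60;0 0 -.1 0 0 0 60;0 0 -.03 0 0 0 60;0 0 0 0 0 0 60;0 0 0 0 0 0 60", force=60)

```text
time_s: 4.47
eef_pos: [516.5, 253.0, 131.4]
ee_rot: [-0.0, 1.0, -0.027, 0.001]
force: [-0.7, -0.1, -0.6]
grip_width: 0.601
grip_force: 0.0
```

```bash
python3 - <<'E'
from h import *
s=sense();print(s["eef_pos"],s["ee_rot"],s["force"])
p=capture("wrist");cv2.imwrite("pics/w2.png",p["pixels"])
E
```

```text
[516.48997749 253.04935779 131.36026394] [-2.27605123e-04  9.99641482e-01 -2.67626385e-02  7.85183847e-04] [-0.73211437 -0.08530497 -0.63679693]
```

View pics/w2.png

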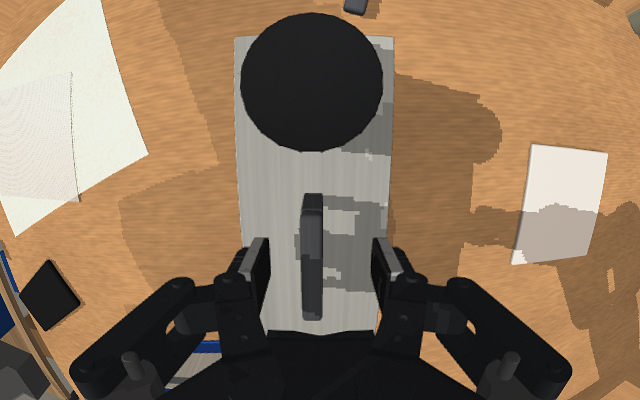

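The bar at (311,193–320) lies between the pads but about 3 mm off towards +y, so I'll shift and close.

Emit:
drive_tool(commands="0 .03 -.02 0 0 0 60;0 0 0 0 0 0 40;0 0 0 0 0 0 0;0 0 0 0 0 0 0;0 0 0 0 0 0 0;0 0 0 0 0 0 0;0 0 0 0 0 0 0;0 0 0 0 0 0 0;0 0 0 0 0 0 0;0 0 0 0 0 0 0", force=80)

```text
time_s: 5.35
eef_pos: [516.0, 256.3, 128.5]
ee_rot: [-0.0, 1.0, -0.027, 0.0]
force: [-1.1, 3.6, 3.3]
grip_width: 0.101
grip_force: 78.8
```

Emit:
drive_tool(commands="0 0 .05 0 0 0 0;0 0 .1 0 0 0 0;0 0 .1 0 0 0 0;0 0 0 0 0 0 0;0 0 0 0 0 0 0")

```text
time_s: 5.77
eef_pos: [516.3, 256.0, 154.0]
ee_rot: [-0.0, 1.0, -0.027, 0.001]
force: [-0.4, 0.9, -4.9]
grip_width: 0.098
grip_force: 78.1
```

```bash
python3 - <<'E'
from h import *
s=sense();print(s["eef_pos"],s["force"],s["wrist_torque"],s["grip_width"],s["ee_rot"])
p=capture("wrist");cv2.imwrite("pics/w3.png",p["pixels"])
E
```

```text
[516.32269619 256.02009245 153.97475808] [-0.36935276  0.88934919 -4.9499791 ] [-0.02234904  0.06017452  0.03166851] 0.09771769866288908 [-9.76686931e-05  9.99642977e-01 -2.67113083e-02  6.43486862e-04]
```

View pics/w3.png

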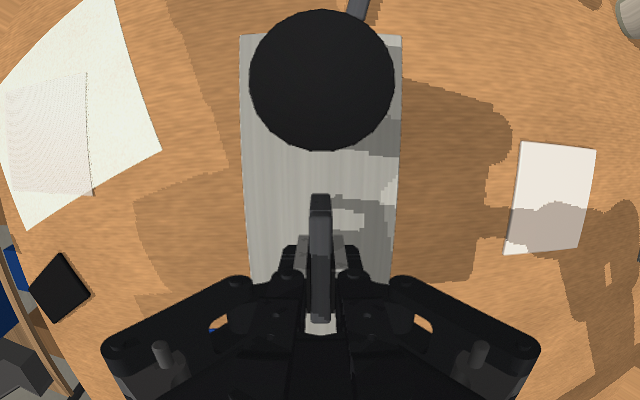

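The can hangs level with its bar centred at (320,193–320), and the lift force is about 5 N. Carrying it to above the tray.

Emit:
drive_tool(commands="-.02 -.1 .1 0 0 0 0;-.02 -.2 .1 0 0 0 0;-.02 -.32 .1 0 0 0 0;-.02 -.32 .1 0 0 .03 0;-.02 -.32 .1 0 0 .03 0;-.02 -.32 0 0 0 .03 0;-.02 -.32 0 0 0 .03 0;-.02 -.32 0 0 0 .03 0;-.02 -.32 0 0 0 .03 0;-.02 -.32 0 0 0 .03 0;-.02 -.32 0 0 0 .023 0;-.02 -.32 0 0 0 0 0;-.02 -.32 0 0 0 0 0;-.02 -.32 0 0 0 0 0;-.02 -.32 0 0 0 0 0;-.02 -.32 0 0 0 0 0;-.02 -.32 0 0 0 0 0;-.02 -.32 0 0 0 0 0;-.02 -.2 0 0 0 0 0;-.02 -.1 0 0 0 0 0")

```text
time_s: 7.48
eef_pos: [474.8, -318.7, 203.4]
ee_rot: [0.0, 0.998, 0.064, -0.0]
force: [-0.8, -0.2, -4.9]
grip_width: 0.093
grip_force: 78.3
```

Emit:
drive_tool(commands="0 0 0 0 0 0 0;0 0 0 0 0 0 0;0 0 0 0 0 0 0;0 0 0 0 0 0 0;0 0 0 0 0 0 0;0 0 0 0 0 0 0")

```text
time_s: 7.98
eef_pos: [476.2, -315.2, 203.5]
ee_rot: [0.0, 0.998, 0.065, 0.0]
force: [-0.1, 0.1, -5.1]
grip_width: 0.099
grip_force: 78.3
```

```bash
python3 - <<'E'
from h import *
s=sense();print(s["eef_pos"],s["force"],s["ee_rot"])
p=capture("wrist");cv2.imwrite("pics/w4.png",p["pixels"])
q=capture("scene");cv2.imwrite("pics/s4.png",q["pixels"])
v=np.zeros((600,800,3),np.uint8);v[:400,:640]=p["pixels"];v[400:,:320]=q["pixels"][100:300,60:380];
r=capture("side");v[400:,330:650]=r["pixels"][80:280,280:600]
cv2.imwrite("pics/v4.png",v)
E
```

```text
[ 476.24764757 -315.18854501  203.45931355] [-0.06989363  0.06078956 -5.08782139] [1.49149741e-05 9.97863899e-01 6.53271540e-02 2.85674709e-05]
```

View pics/v4.png

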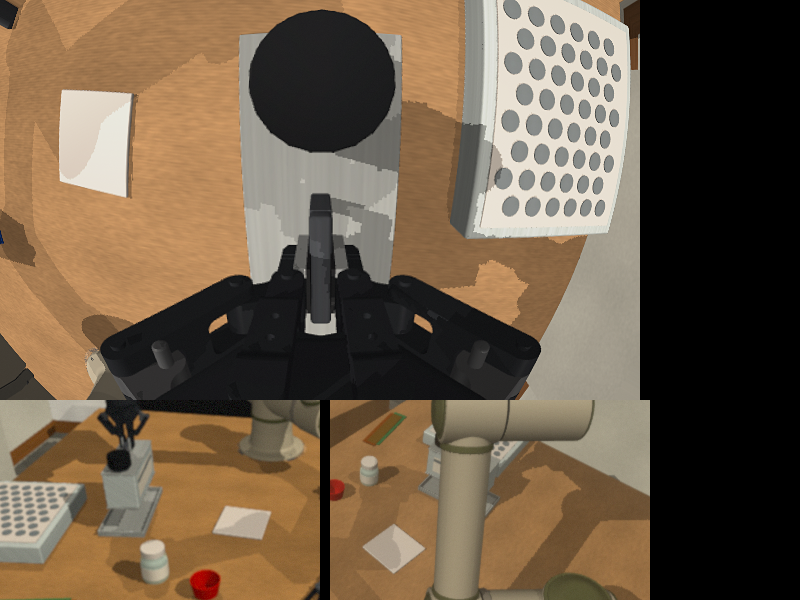

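The can is level over the tray and hides it from the wrist camera; the scene crop shows the tray right below. I'll step aside to measure the tray from near.

Emit:
drive_tool(commands="-.1 .2 0 0 0 0 0;-.1 .35 .1 0 0 0 0;-.1 .35 .1 0 0 0 0;-.1 .35 .1 0 0 0 0;0 .2 0 0 0 0 0;0 .1 0 0 0 0 0;0 0 0 0 0 0 0;0 0 0 0 0 0 0;0 0 0 0 0 0 0;0 0 0 0 0 0 0")

```text
time_s: 8.97
eef_pos: [436.1, -162.0, 232.9]
ee_rot: [-0.0, 0.998, 0.064, -0.0]
force: [-0.4, -0.2, -5.4]
grip_width: 0.1
grip_force: 78.4
```

```bash
python3 - <<'E'
from h import *
s=sense();print(s["eef_pos"],s["ee_rot"])
p=capture("wrist");cv2.imwrite("pics/w5.png",p["pixels"])
for u,z in[((322,80),None)]:
    zt=s["eef_pos"][2]+2+9; print("captop",at(p,u,zt,s))
E
```

```text
[ 436.12575087 -161.95196905  232.92950835] [-7.01452611e-05  9.97935205e-01  6.42282118e-02 -2.43763706e-04]
captop [ 516.81002373 -152.76257025  243.92950835]
```

View pics/w5.png

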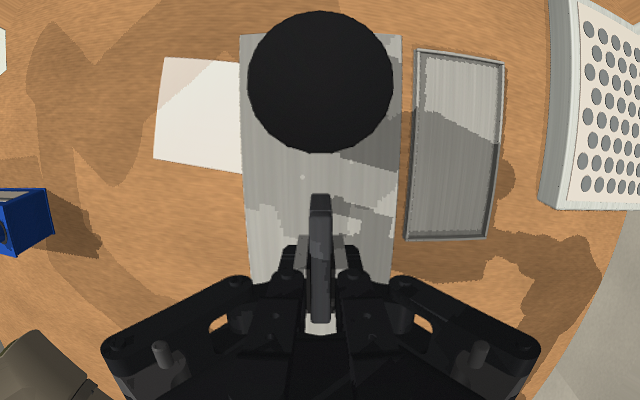

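The whole tray shows; its outer rim corners are at (417,48), (505,63), (488,237) and (405,240).

```bash
python3 - <<'E'
from h import *
s=sense();p=capture("wrist")
C=np.array([at(p,u,16,s)[:2] for u in[(417,48),(505,63),(488,237),(405,240)]]);print(C.round(1))
c=C.mean(0);print(c,[np.linalg.norm(C[i]-C[(i+1)%4]).round() for i in range(4)])
v=C[0]-C[3]+C[1]-C[2];y=np.arctan2(v[1],v[0]);print(np.degrees(y))
t=c-11.5*np.array([np.cos(y),np.sin(y)]);print("TCP target",t,t-s["eef_pos"][:2])
print("tile corners",[at(p,u,6,s)[:2].round() for u in[(165,58),(153,158)]])
E
```

```text
[[ 592.4 -251.8]
 [ 605.1 -369.9]
 [ 378.6 -398.6]
 [ 363.5 -278.6]]
[ 484.92612587 -324.74533028] [np.float64(119.0), np.float64(228.0), np.float64(121.0), np.float64(230.0)]
6.957472708068623
TCP target [ 473.51080802 -326.1383552 ] [  37.44016334 -164.31513603]
tile corners [array([553.,  43.]), array([426.,  51.])]
```

Emit:
drive_tool(commands=".09 -.2 0 0 0 0 0;.1 -.35 0 0 0 0 0;.1 -.35 -.1 0 0 0 0;.09 -.35 -.1 0 0 0 0;0 -.25 -.1 0 0 0 0;0 -.14 0 0 0 0 0;0 0 0 0 0 0 0;0 0 0 0 0 0 0;0 0 0 0 0 0 0;0 0 -.1 0 0 0 0;0 0 -.15 0 0 0 0;0 0 -.1 0 0 0 0;0 0 -.1 0 0 0 0;0 0 0 0 0 0 0;0 0 0 0 0 0 0;0 0 0 0 0 0 0")

```text
time_s: 10.4
eef_pos: [474.3, -325.0, 158.9]
ee_rot: [0.0, 0.998, 0.065, 0.0]
force: [-0.0, -0.3, -4.3]
grip_width: 0.1
grip_force: 78.5
```

Emit:
drive_tool(commands="0 -.01 -.07 0 0 0 0;0 0 -.06 0 0 0 0;0 0 -.05 0 0 0 0;0 0 -.03 0 0 0 0;0 0 -.02 0 0 0 0;0 0 0 0 0 0 0;0 0 0 0 0 0 0;0 0 0 0 0 0 0")

```text
time_s: 11.07
eef_pos: [474.1, -326.0, 135.6]
ee_rot: [0.0, 0.998, 0.065, 0.0]
force: [0.2, -1.0, -4.7]
grip_width: 0.096
grip_force: 78.5
```

```bash
python3 - <<'E'
from h import *
s=sense();print(s["eef_pos"],s["force"],s["wrist_torque"])
p=capture("wrist");r=capture("scene")
v=np.zeros((600,800,3),np.uint8);v[:400,:640]=p["pixels"];v[400:,:400]=cv2.resize(r["pixels"][160:260,110:310],None,fx=2,fy=2)
cv2.imwrite("pics/v6.png",v)
E
```

```text
[ 474.13218024 -326.01449836  135.55586505] [ 0.16629812 -0.95664657 -4.71334981] [-0.01806914  0.03454097 -0.01342803]
```

View pics/v6.png

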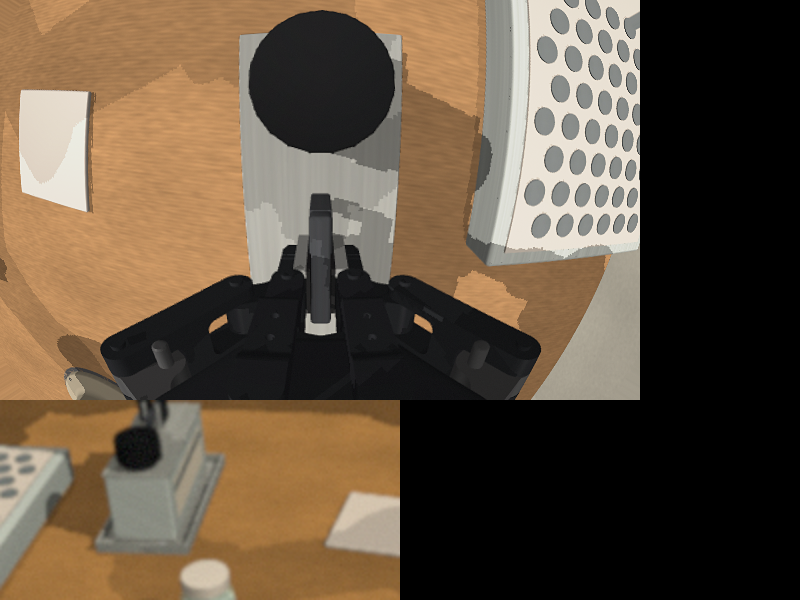

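The can is inside the tray walls, and the force of -4.7 N says it is still hanging about 3 mm up. Lowering until it bears.

Emit:
drive_tool(commands="0 0 -.015 0 0 0 0;0 0 -.01 0 0 0 0;0 0 -.01 0 0 0 0;0 0 0 0 0 0 0;0 0 0 0 0 0 0;0 0 0 0 0 0 0")

```text
time_s: 11.67
eef_pos: [474.0, -326.0, 132.5]
ee_rot: [0.0, 0.998, 0.065, 0.0]
force: [-4.6, 1.7, 5.7]
grip_width: 0.096
grip_force: 80.0
```

Contact is felt, so the can is on the floor. Unloading, releasing and lifting clear.

Emit:
drive_tool(commands="0 0 .005 0 0 0 0;0 0 0 0 0 0 10;0 0 0 0 0 0 30;0 0 0 0 0 0 50;0 0 0 0 0 0 50;0 0 0 0 0 0 50;0 0 0 0 0 0 50;0 0 .1 0 0 0 50;0 0 .25 0 0 0 50;0 0 .25 0 0 0 50;0 0 .1 0 0 0 70;0 0 0 0 0 0 90;0 0 0 0 0 0 90;0 0 0 0 0 0 90")

```text
time_s: 12.83
eef_pos: [473.6, -325.5, 200.9]
ee_rot: [-0.001, 0.998, 0.065, -0.001]
force: [0.2, 0.3, -0.3]
grip_width: 0.904
grip_force: 0.0
```

```bash
python3 - <<'E'
from h import *
s=sense();print(s["eef_pos"],s["force"],s["joints"],s["ee_rot"])
p=capture("wrist");im=p["pixels"];cv2.imwrite("pics/w7.png",im)
print([(np.round(b["position"]),b["confidence"]) for b in boxes_of(p,"cap_mid")[:2]])
# dark cap blob in upper half
g=(im.max(2)<50).astype(np.uint8);g[225:]=0
n,l,st,c=cv2.connectedComponentsWithStats(g)
for i in np.argsort(-st[1:,4])[:3]+1:
    cnt=max(cv2.findContours((l==i).astype(np.uint8),0,2)[0],key=len)
    (u,r)=cv2.minEnclosingCircle(cnt);print(st[i],c[i],u,r,at(p,u,144,s))
E
```

```text
[ 473.63008365 -325.52478833  200.91398211] [ 0.15182529  0.26790935 -0.33533426] [-8.05923880e-01  4.61187996e-01  1.41070826e+00  9.73422073e-06
  1.27199219e+00  6.35205591e-01] [-8.80925688e-04  9.97898485e-01  6.47865399e-02 -7.35972611e-04]
[(array([319.,  90.]), 0.77)]
[ 276   45   92   91 6578] [321.34934631  90.27135908] (321.4310302734375, 90.0) 46.4493293762207 [ 554.38726447 -316.2145243   144.        ]
[624   0  16  38 368] [632.17663043  17.16032609] (633.5, 18.5) 19.300357818603516 [ 696.39978342 -586.6550674   144.        ]
[315 168  14  35 152] [322.40789474 175.86842105] (322.5, 185.0) 17.86766815185547 [ 497.73462862 -324.34770621  144.        ]
```

The can stands and is released. The cap is at (554.4,-316.2), as predicted. I'll move over it with the tool pre-turned 30° clockwise.

Emit:
drive_tool(commands=".16 .019 0 0 0 -.133 95;.16 .019 0 0 0 -.133 95;.16 .019 0 0 0 -.133 95;.16 .019 0 0 0 -.133 95;.17 .018 0 0 0 -.133 95;0 0 0 0 0 0 95;0 0 0 0 0 0 95;0 0 0 0 0 0 95;0 0 -.1 0 0 0 95;0 0 -.1 0 0 0 95;0 0 0 0 0 0 95;0 0 0 0 0 0 95")

```text
time_s: 13.93
eef_pos: [554.4, -316.4, 181.3]
ee_rot: [-0.0, 0.981, -0.195, -0.001]
force: [0.1, -0.2, 0.7]
grip_width: 0.946
grip_force: 0.0
```

```bash
python3 - <<'E'
from h import *
s=sense();print(s["eef_pos"],s["force"],s["ee_rot"],s["grip_width"],s["joints"])
E
```

```text
[ 554.43880635 -316.40429364  181.26449828] [ 0.11089779 -0.16734118  0.65953408] [-4.88024168e-04  9.80797856e-01 -1.95024444e-01 -8.91444150e-04] 0.9461730475664258 [-7.01780588e-01  6.17109310e-01  1.21316370e+00 -9.69394628e-06
  1.31335220e+00  1.26158317e+00]
```

Emit:
drive_tool(commands="0 0 -.15 0 0 0 95;0 0 -.15 0 0 0 95;0 0 -.15 0 0 0 95;0 0 -.06 0 0 0 95;0 0 0 0 0 0 95;0 0 0 0 0 0 95;0 0 0 0 0 0 80;0 0 0 0 0 0 50;0 0 0 0 0 0 50;0 0 0 0 0 0 50;0 0 0 0 0 0 50;0 0 0 0 0 0 50;0 0 0 0 0 0 50", force=60)

```text
time_s: 15.02
eef_pos: [555.4, -316.2, 132.1]
ee_rot: [-0.0, 0.981, -0.195, 0.001]
force: [-0.3, 3.6, 5.2]
grip_width: 0.632
grip_force: 62.2
```

Gripped at 54 mm, matching the cap. Now pressing down.

Emit:
drive_tool(commands="0 0 -.02 0 0 0 50;0 0 -.02 0 0 0 50;0 0 -.02 0 0 0 50;0 0 0 0 0 0 50;0 0 0 0 0 0 50;0 0 0 0 0 0 50", force=90)

```text
time_s: 15.52
eef_pos: [555.5, -316.3, 126.8]
ee_rot: [0.0, 0.981, -0.195, 0.001]
force: [-1.0, 5.3, 10.1]
grip_width: 0.627
grip_force: 93.2
```

Emit:
drive_tool(commands="0 0 -.015 0 0 0 50;0 0 -.005 0 0 0 50;0 0 0 0 0 0 50;0 0 0 0 0 0 50;0 0 0 0 0 .08 50;0 0 0 0 0 .08 50;0 0 0 0 0 0 50;0 0 0 0 0 0 50")

```text
time_s: 16.18
eef_pos: [555.8, -317.0, 125.6]
ee_rot: [0.001, 0.991, -0.133, 0.002]
force: [-1.4, 3.2, 12.9]
grip_width: 0.619
grip_force: 93.5
```

```bash
python3 - <<'E'
from h import *
s=sense();print(s["eef_pos"],s["force"],s["wrist_torque"],R.from_matrix(rotm(s["ee_rot"])).as_quat())
E
```

```text
[ 555.845856   -316.95764974  125.64934619] [-1.35564127  3.1664821  12.87648082] [0.57899923 0.17743638 0.10399153] [ 0.99115084 -0.13272582  0.00168266  0.00101401]
```

Pressed at about 12.9 N with low torque. Continuing the turn to about 62° in total.

Emit:
drive_tool(commands="0 0 0 0 0 .12 50;0 0 0 0 0 .12 50;0 0 0 0 0 .12 50;0 0 0 0 0 .12 50;0 0 0 0 0 .12 50;0 0 0 0 0 .12 50;0 0 0 0 0 .12 50;0 0 0 0 0 .12 50;0 0 0 0 0 .12 50;0 0 0 0 0 .14 50;0 0 0 0 0 0 50;0 0 0 0 0 0 50;0 0 0 0 0 0 50")

```text
time_s: 17.27
eef_pos: [556.0, -316.7, 125.6]
ee_rot: [0.002, 0.941, 0.339, 0.001]
force: [-0.3, 4.5, 14.0]
grip_width: 0.626
grip_force: 93.5
```

```bash
python3 - <<'E'
from h import *
s=sense();print(s["eef_pos"],s["force"],s["wrist_torque"],s["joints"],s["grip_width"])
p=capture("scene");print([(np.round(b["position"]),at(p,b["position"],124).round()) for b in boxes_of(p,"can_base")[:2]])
E
```

```text
[ 556.00930525 -316.72622292  125.63021277] [-0.25399544  4.53611158 14.04206372] [ 0.71670214 -0.01367021  0.09790131] [-7.00776920e-01  6.69762461e-01  1.27483222e+00  6.06457300e-04
  1.19309428e+00  1.78021115e-01] 0.6256420770698959
[(array([191., 203.]), array([ 630., -253.,  124.])), (array([452., 187.]), array([446., 364., 124.]))]
```

Emit:
drive_tool(commands="0 0 .04 0 0 0 50;0 0 .05 0 0 0 50;0 0 .05 0 0 0 50;0 0 0 0 0 0 50;0 0 0 0 0 0 50;0 0 0 0 0 0 50")

```text
time_s: 17.87
eef_pos: [554.9, -316.5, 136.8]
ee_rot: [-0.0, 0.941, 0.339, -0.0]
force: [0.5, -0.0, 0.0]
grip_width: 0.623
grip_force: 94.2
```

No pull, so the cap is free. Lifting it clear and looking.

Emit:
drive_tool(commands="0 0 .05 0 0 0 50;0 0 .1 0 0 0 50;0 0 .15 0 0 0 50;0 0 .2 0 0 0 50;0 0 .2 0 0 0 50;0 0 .1 0 0 0 50;0 0 0 0 0 0 50;0 0 0 0 0 0 50;0 0 0 0 0 0 50")

```text
time_s: 18.62
eef_pos: [554.6, -316.3, 215.9]
ee_rot: [-0.001, 0.941, 0.339, -0.001]
force: [0.0, 0.3, -1.9]
grip_width: 0.618
grip_force: 94.3
```

```bash
python3 - <<'E'
from h import *
s=sense();print(s["eef_pos"],s["force"],s["grip_width"])
p=capture("wrist");r=capture("scene")
v=np.zeros((600,800,3),np.uint8);v[:400,:640]=p["pixels"];v[400:,:400]=cv2.resize(r["pixels"][140:240,110:310],None,fx=2,fy=2)
cv2.imwrite("pics/v8.png",v)
C=[at(p,b["position"],6,s).round(1) for b in boxes_of(p,"tile_top")[:1]];print(C)
E
```

```text
[ 554.63436694 -316.26843744  215.94445034] [ 0.0368654   0.309081   -1.88032838] 0.6183838026305722
[]
```

View pics/v8.png

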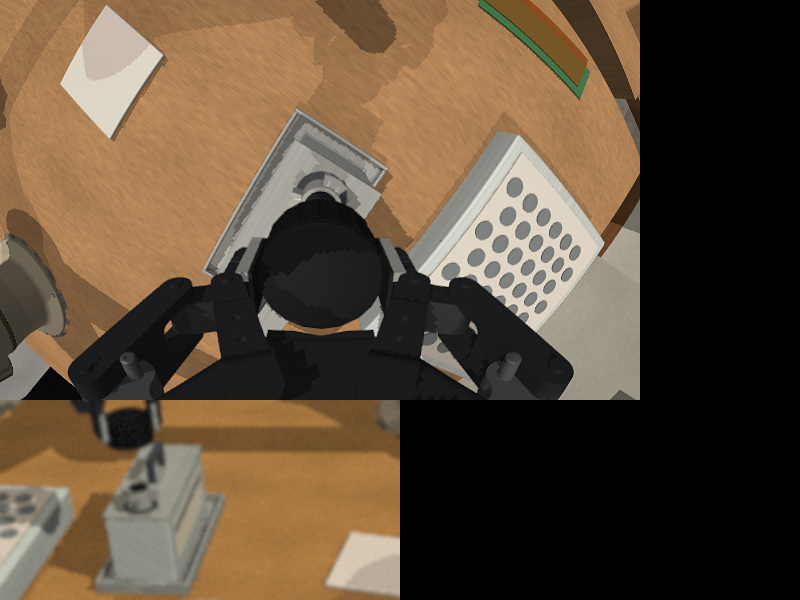

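The cap, at (320,260), is held off the neck; the bare neck at (322,185) and the can stand in the tray. Carrying the cap to the tile centre at (488,-19).

Emit:
drive_tool(commands="-.06 .1 0 0 0 0 50;-.06 .25 0 0 0 0 50;-.06 .33 0 0 0 0 50;-.06 .33 0 0 0 0 50;-.06 .33 0 0 0 0 50;-.06 .33 0 0 0 0 50;-.06 .33 -.1 0 0 0 50;-.06 .33 -.15 0 0 0 50;-.06 .3 -.2 0 0 0 50;-.06 .2 -.2 0 0 0 50;-.06 .1 -.2 0 0 0 50;0 .04 -.2 0 0 0 50;0 0 -.2 0 0 0 50;0 0 -.2 0 0 0 50;0 0 0 0 0 0 50;0 0 0 0 0 0 50;0 0 0 0 0 0 50;0 0 0 0 0 0 50")

```text
time_s: 20.27
eef_pos: [489.7, -19.7, 73.4]
ee_rot: [0.001, 0.941, 0.339, 0.001]
force: [0.6, 0.8, -0.7]
grip_width: 0.623
grip_force: 94.4
```

```bash
python3 - <<'E'
from h import *
s=sense();print(s["eef_pos"],s["force"],s["ee_rot"])
p=capture("scene");q=capture("wrist")
def quad(p,s,lo):
    im=p["pixels"];m=((im.min(2)>lo)&(im.max(2).astype(int)-im.min(2)<45)).astype(np.uint8)
    n,l,st,c=cv2.connectedComponentsWithStats(m)
    for i in np.argsort(-st[1:,4])[:6]+1:print(p["shot"],st[i],at(p,c[i],6,s).round())
quad(p,s,150);quad(q,s,150)
E
```

```text
[489.6657683  -19.73875606  73.44801628] [ 0.55464249  0.79420333 -0.65855845] [6.03159478e-04 9.40871420e-01 3.38762342e-01 8.26775331e-04]
21 [  417     0   223   157 21366] [-1092.  1079.     6.]
21 [   97     0   218   120 10473] [-1228. -1100.     6.]
21 [ 470  247  163   70 6946] [638. 578.   6.]
21 [   0  181  143   68 4168] [ 572. -629.    6.]
21 [ 352    0   34   78 1857] [-1562.    44.     6.]
21 [273 207  57  31 893] [495.  -7.   6.]
22 [  187    75   256   182 21695] [508.   2.   6.]
22 [630 345  10  19  91] [ 631. -625.    6.]
22 [537 287  38  46  75] [ 561. -273.    6.]
22 [636  90   4  14  15] [ 773. -183.    6.]
22 [601 319   6   8   9] [ 601. -390.    6.]
22 [635 125   1   7   7] [ 748. -202.    6.]
```

Emit:
drive_tool(commands="0 0 -.12 0 0 0 50;0 0 -.12 0 0 0 50;0 0 -.1 0 0 0 50;0 0 -.07 0 0 0 50;0 0 0 0 0 0 50;0 0 -.02 0 0 0 50;0 0 -.02 0 0 0 50;0 0 0 0 0 0 50;0 0 0 0 0 0 50;0 0 0 0 0 0 50")

```text
time_s: 21.2
eef_pos: [489.2, -19.5, 27.6]
ee_rot: [0.0, 0.941, 0.339, 0.0]
force: [-0.6, -0.5, -0.1]
grip_width: 0.621
grip_force: 94.4
```

Emit:
drive_tool(commands="0 0 -.01 0 0 0 50;0 0 -.005 0 0 0 50;0 0 0 0 0 0 50;0 0 0 0 0 0 50;0 0 0 0 0 0 50")

```text
time_s: 21.62
eef_pos: [489.2, -19.6, 26.8]
ee_rot: [0.0, 0.941, 0.339, 0.0]
force: [-4.6, 0.7, 12.3]
grip_width: 0.626
grip_force: 96.0
```

Set down; contact is 12 N. Easing off, opening and retreating.

Emit:
drive_tool(commands="0 0 .008 0 0 0 50;0 0 0 0 0 0 70;0 0 0 0 0 0 95;0 0 0 0 0 0 95;0 0 0 0 0 0 95;0 0 0 0 0 0 95;0 0 0 0 0 0 95;0 0 .05 0 0 0 95;0 0 .1 0 0 0 95;0 0 .3 0 0 0 95;0 0 .4 0 0 0 95;0 0 .4 0 0 0 95;0 0 .3 0 0 0 95;0 0 0 0 0 0 95;0 0 0 0 0 0 95;0 0 0 0 0 0 95")

```text
time_s: 22.95
eef_pos: [488.6, -19.4, 181.3]
ee_rot: [-0.0, 0.941, 0.339, -0.0]
force: [0.0, -0.0, -1.0]
grip_width: 0.948
grip_force: 0.0
```

```bash
python3 - <<'E'
from h import *
s=sense();print(s["eef_pos"],s["force"],s["grip_width"])
for n in("wrist","scene"):
    p=capture(n)
    for k,z in dict(cap_mid=22,tray_floor=4,can_handle=135,tile_top=6).items():
        print(n,k,[(np.round(b["position"]),round(b["confidence"],2),at(p,b["position"],z,s).round()) for b in boxes_of(p,k)[:3]])
    if n=="wrist":
        im=p["pixels"];g=(im.max(2)<55).astype(np.uint8);g[300:]=0
        N,l,st,c=cv2.connectedComponentsWithStats(g)
        for i in np.argsort(-st[1:,4])[:3]+1: print(st[i],at(p,c[i],38,s).round())
E
```

```text
[488.58516669 -19.38517042 181.3429407 ] [ 0.00931896 -0.03753032 -1.0424451 ] 0.9484265066739326
wrist cap_mid [(array([322., 186.]), 0.75, array([487., -23.,  22.]))]
wrist tray_floor [(array([510., 258.]), 0.98, array([ 567., -271.,    4.]))]
wrist can_handle [(array([536., 315.]), 0.77, array([ 541., -221.,  135.])), (array([ 24., 123.]), 0.63, array([399., 215., 135.]))]
wrist tile_top [(array([305., 159.]), 0.87, array([495.,   5.,   6.]))]
[   0  111   64   69 2958] [305. 300.  38.]
[ 291  153   61   64 2952] [491. -19.  38.]
[ 116  245  123   55 2535] [321.  16.  38.]
scene cap_mid [(array([299., 218.]), 0.85, array([497., -21.,  22.]))]
scene tray_floor [(array([376., 298.]), 0.69, array([753., 197.,   4.])), (array([205., 223.]), 0.56, array([ 539., -265.,    4.]))]
scene can_handle [(array([450., 184.]), 0.83, array([452., 357., 135.]))]
scene tile_top [(array([305., 224.]), 0.74, array([499.,  -5.,   6.]))]
```

The cap is on the tile at about (490,-19), the gripper is clear, and the can was seen standing in the tray when the cap came off. Handing in.

```bash
python3 -c "
from h import *
print(finish_job())"
```

```text
the job is handed in; nothing more can be done
None
```

The job is handed in: the solvent can stands in the drip tray, its cap is off and set down near the centre of the white tile, and the gripper is clear; no verdict came back.

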